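Set the preheater timer on the electronics rework bench

TASK

Set the board preheater's timer, the grey box with three large thumbwheels in a row (not the white box with two): roll its middle wheel up until the 4 is on top. Leave the timer's two outer wheels on the digits they show, and take the finger away.

Things in the scene. Friction and masses are not known exactly. Their poses are not given: they have to be found in the camera images.
- timer: Grey case, fixed, 150 (x) x 210 (y) x 54 mm high; origin centre of its underside; +x away from the operator. Three thumbwheels, 32 mm wide, stand half out of its top, axles along y, 55 mm up, at x 0 and y +60 (left), 0, -60. Each: white hexagonal hub, flats 24 mm from the axle with digits 0-5, and 6 mm thick grey radial ribs between digits, tips 46 mm from the axle.
- wheel_mid (a joint): Middle wheel, rad: digit k is on top at k x 1.047; starts at 1, 2 or 3. Pushing its top to the case's +x counts up. With a digit on top, ribs lean 30 deg to -x and +x of it, tips 95 mm above the bench. A shut fingertip about 87 mm up, behind the -x rib, pushes it to +x with 1-4 N; 5-20 deg past upright it springs on to the next digit. Hub clears 83 mm. Stops past 0 and 5.
- wheel_left (a joint): Left wheel (y = +60 mm), same kind and scale; it shows 1 (1.047 rad) and is to stay there.
- wheel_right (a joint): Right wheel (y = -60 mm), same kind and scale; it shows 3 (3.142 rad) and is to stay there.

How it is judged:
By the outcome, as a careful person would: the job done as asked, in the order asked, and still so for the second after the job is handed in, with the robot touching nothing.
It also fails if it takes over 42 s, if anything falls off the work surface, if the arm or the gripper's body presses on something with over 40 N, if the wrist force passes 120 N, or if a joint passes its speed limit or range.

ROBOT

A 6-joint arm with a two-finger parallel gripper is mounted at the origin on the work surface. World frame = base frame: x ahead of the robot, y to its left, z up, the work surface at z = 0. Lengths are in m, angles in rad, forces in N, time in s.
With the tool pointing down it reaches from about 0.275 to 0.75 m from the base axis. Payload 10.2 kg.
Tool frame: the origin (TCP) lies at the very end of the fingers, on their centre line; the grasp point (between the pads) lies 19 mm behind it; z points along the fingers, y is the direction in which the jaws open and shut (so a half turn about z gives the same grasp; the last joint's range is limited). The gripper opens to 88 mm and grips with 3 to 60 N. Pads are 18 mm wide; open, the fingers measure 123 mm over their backs; the gripper's body (75 mm by 187 mm) begins 45 mm behind the grasp point.
Start: joints at [-1.339, 0.313, 1.498, -0, 1.331, -0.223], TCP at [0.231, -0.472, 0.239] pointing down, gripper open.
Joint ranges: [-2.94, 2.94], [-0.97, 2.17], [0.19, 2.56], [-1.23, 4.37], [0.02, 3.11], [-2.88, 2.88]. Speed limits (rad/s): [2.39, 2.39, 3.01, 3.14, 3.14, 3.14].

INTERFACE

Orientations are given as [roll, pitch, yaw] about the fixed x, y, z axes, in that order (R = Rz(yaw) Ry(pitch) Rx(roll)).
In Python, from station import r, viewer gives the robot as it stands.
- The arm moves only by the shell command python3 -m creep 'ROWS'. ROWS is JSON, a list that holds one entry, the list of rows, each a list of 5 numbers: the opening in per cent of the stroke, from 0 (shut) to 100 (fully open), then the shift along the tool's x, y, z in mm, then the turn about the tool's z in units of 5 degrees (1.0 is 5 degrees). A call has 1 to 12 rows; each row shifts and turns the commanded pose from where the row before left it, along the tool's axes as they then stand; what a row does not reach is not made up. A row lasts 1/12 s, in which the tool goes at most 41.7 mm and 7.16 degrees, less where a joint would pass 70% of its speed; a pose out of reach is approached as far as the arm can. A call with a gripper value outside its range is refused whole. The fingers move at their own pace and stop on an object; the grip force is fixed at half the most. Time passes only in rows, so rows that do not move let the fingers close. It gives the time, the measured TCP pose, the force and the opening at its end, in the units of the state.
- r.get_state(): the state, without advancing time (a new reading comes with each control period).
- viewer.camera(name): name is "scene" or "top"; returns a dict with "img" (480x640x3 uint8, red, green, blue), "fx", "fy", "cx", "cy" (pixels), "eye" and "orientation" of the camera in the world. Camera axes: x right, y up, looking along -z (the intrinsics and any distortion apply to the point x, -y, -z); pixel columns grow to the right and rows downward; lengths in m; the calibration is good to about 2 mm. A picture is of the moment at which its call begins. There is no depth.
- r.finish_job(): hands the job in, once; it reports no verdict.
The state is a dict: "time": time; "qpos": joint angles; "joint_vel": joint speeds; "joint_efforts": joint torques, N m; "eef_pos": TCP position; "tcp_rot": TCP orientation; "force": force on the tool from outside, world axes, zero at the start; "wrist_torque": the same for the moment, N m; "gripper_width": finger opening in m.
Only numpy, scipy, OpenCV 4.12 (cv2) and the standard library are available. Lean on these libraries where they do the work, as an engineer would, in place of code of your own. Each camera call takes 0.05 s, during which the arm holds its last target.

## Working session

There is one attempt and no reset: what is moved stays moved. The work goes in short steps, Python scripts to look and compute and a shell command to move; the robot and the scene stay as the last step left them, time stands still between calls to the robot, and variables do not carry over. Pictures are saved under pics/ and viewed, and the job is handed in when it is done.

```bash
mkdir -p pics; ls
python3 - <<'E'
from station import r, viewer
import cv2
for n in("scene","top"):
    c=viewer.camera(n); cv2.imwrite(f"pics/{n}0.png",c["img"][:,:,::-1])
    print(n,{k:v for k,v in c.items() if k!="img"})
s=r.get_state();print(s)
E
```

```text
pics
scene {'fx': 506.0689763434079, 'fy': 506.0689763434079, 'cx': 321.6463054357918, 'cy': 245.93880075915254, 'eye': array([ 0.96007345, -0.59205135,  0.7401445 ]), 'orientation': array([0.79023863, 0.01540529, 0.58974436])}
top {'fx': 505.07814679523915, 'fy': 505.07814679523915, 'cx': 323.5639175380475, 'cy': 239.8055713821372, 'eye': array([ 0.41904611, -0.02606855,  0.98345089]), 'orientation': array([ 0.15827389, -0.00923824, -1.57003495])}
{'time': 0.1, 'qpos': array([-1.33937719e+00,  3.13335435e-01,  1.49831227e+00,  2.49357933e-05,
        1.33098404e+00, -2.23396790e-01]), 'joint_vel': array([-1.51824386e-03, -5.13038430e-05, -2.60977537e-03, -1.18456276e-04,
        1.48043391e-03,  1.15727430e-03]), 'joint_efforts': array([ 1.91805055e-03, -4.02815616e+01, -2.52644169e+01,  6.94814371e-02,
        3.42406612e-02, -4.96299560e-05]), 'eef_pos': array([ 0.23057993, -0.47143156,  0.23826667]), 'tcp_rot': array([-3.14058475e+00, -2.53818459e-04,  4.54809861e-01]), 'force': array([0.1121376 , 0.06709648, 0.22455065]), 'wrist_torque': array([ 0.00812779, -0.03947554,  0.04675546]), 'gripper_width': 0.08800399893064238}
```

View pics/scene0.png

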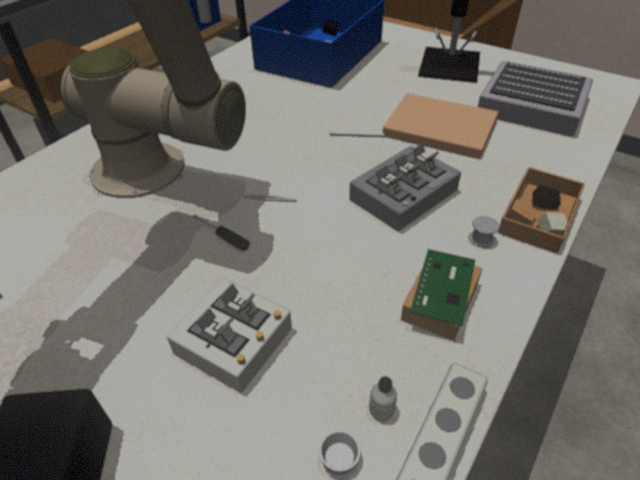

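View pics/top0.png

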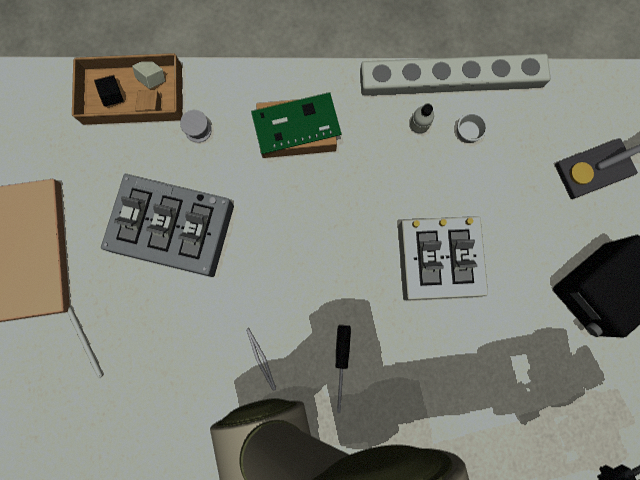

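The top view shows the grey three-wheel timer around (168,225) px and the white decoy at (443,258). I'll zoom in on the timer.

Run:
```python
import cv2
a=cv2.imread("pics/top0.png")[165:285,92:242];cv2.imwrite("pics/topz.png",cv2.resize(a,None,fx=5,fy=5,interpolation=cv2.INTER_CUBIC))
a=cv2.imread("pics/scene0.png")[140:230,345:465];cv2.imwrite("pics/scz.png",cv2.resize(a,None,fx=6,fy=6,interpolation=cv2.INTER_CUBIC))
```

```text
(no output)
```

View pics/topz.png

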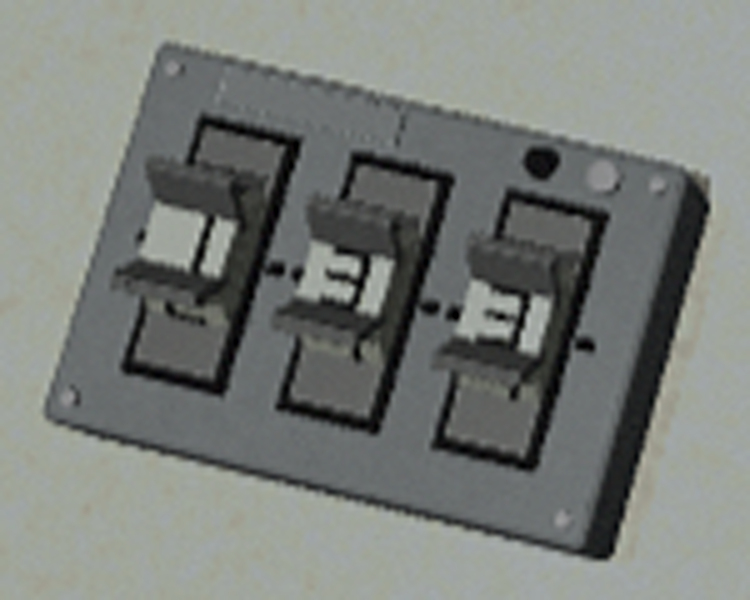

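View pics/scz.png

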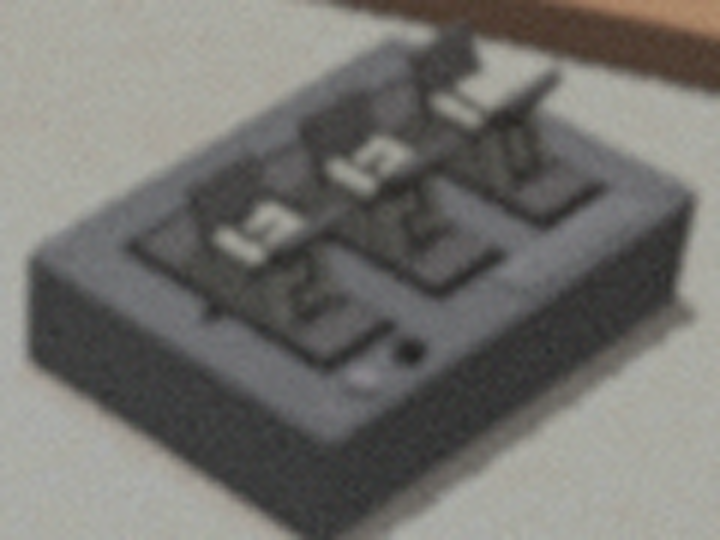

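Run:
```python
import cv2,numpy as np
from station import viewer
ims=[viewer.camera("top")["img"][:,:,::-1].astype(float) for _ in range(6)]
m=np.mean(ims,0).clip(0,255).astype('uint8')
a=m[195:245,110:225]
M=cv2.getRotationMatrix2D((57,25),14,7);M[:,2]+=[343,150]
M=cv2.getRotationMatrix2D((57,25),14,7);M[0,2]+=400-57;M[1,2]+=275-25
cv2.imwrite("pics/topzz.png",cv2.warpAffine(a,M,(800,550),flags=cv2.INTER_CUBIC))
```

```text
(no output)
```

View pics/topzz.png

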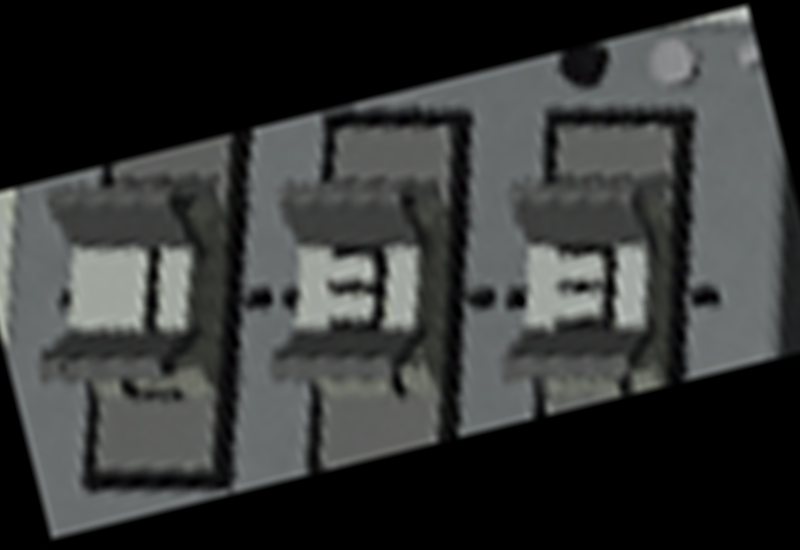

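Middle wheel reads 3, like the right wheel: the right-hand stroke runs full height, and the face below begins like the right wheel's 4. Next I'll locate the case by fitting its top corners in both views.

```bash
cat > h.py <<'E'
import numpy as np
from scipy.spatial.transform import Rotation as R
CAM={'scene':(506.069,321.646,245.939,[0.96007345,-0.59205135,0.7401445],[0.79023863,0.01540529,0.58974436]),
'top':(505.078,323.564,239.806,[0.41904611,-0.02606855,0.98345089],[0.15827389,-0.00923824,-1.57003495])}
def proj(n,P):
    f,cx,cy,e,o=CAM[n]; p=(np.atleast_2d(P)-e)@R.from_euler('xyz',o).as_matrix()
    return np.c_[cx+f*p[:,0]/-p[:,2], cy+f*(-p[:,1])/-p[:,2]]
def world(pose,P):
    x,y,a=pose;P=np.atleast_2d(P);c,s=np.cos(a),np.sin(a)
    return np.c_[x+c*P[:,0]-s*P[:,1],y+s*P[:,0]+c*P[:,1],P[:,2]]
E
python3 - <<'E'
from h import *
from scipy.optimize import least_squares
C=np.array([[.075,.105,.054],[.075,-.105,.054],[-.075,.105,.054],[-.075,-.105,.054]])
T=np.array([[125,174],[230,199.4],[101.4,248.6],[209,275]])
S=np.array([[460.3,172.5],[399.2,213.3],[411.7,146.7],[350,183.7]])
for w in ((1,0),(0,1),(1,1)):
    f=lambda p:np.r_[w[0]*(proj('top',world(p,C))-T).ravel(),w[1]*(proj('scene',world(p,C))-S).ravel()]
    s=least_squares(f,[.5,.3,-.2]);print(s.x,np.degrees(s.x[2]),s.cost,s.fun.round(1))
E
```

```text
[ 0.59721831  0.25916622 -0.2381023 ] -13.642256932925358 3.397218695850348 [-0.7 -1.   1.3 -0.6 -1.3  0.5  0.7  1.  -0.  -0.  -0.   0.  -0.  -0.
 -0.  -0. ]
[ 0.60252796  0.25937809 -0.24240611] -13.888847270979738 7.04582488056619 [-0.  -0.   0.  -0.  -0.  -0.   0.  -0.   1.9  0.1  0.5  1.7 -0.8 -1.4
 -1.7 -1.4]
[ 0.59932586  0.25969903 -0.23914369] -13.701924220067516 16.6774386743571 [-0.9 -2.1  1.1 -1.7 -1.5 -0.7  0.4 -0.1  0.5 -0.6 -0.6  1.1 -2.2 -1.8
 -2.8 -1.8]
```

```bash
cat >> h.py <<'E'
POSE=(.5985,.2595,-.2385)
def delta(case_xyz):
    "tool-frame shift (mm) and turn (units) from the current pose to a case-frame point, tool x along case x"
    from station import r
    s=r.get_state();d=world(POSE,case_xyz)[0]-s['eef_pos']
    M=R.from_euler('xyz',s['tcp_rot']).as_matrix()
    return world(POSE,case_xyz)[0].round(4),(M.T@d*1000).round(1),np.degrees(s['tcp_rot'][2]-POSE[2])/5
E
python3 -m creep '[[[0,0,0,0,1.32],[0,0,0,0,1.32],[0,0,0,0,1.32],[0,0,0,0,1.32],[0,0,0,0,1.32],[0,0,0,0,1.34],[0,0,0,0,0]]]'
python3 -c "
from h import *
print(delta([-.045,0,.16]))"
```

```text
time: 0.98
eef_pos: [0.2306, -0.4716, 0.2387]
tcp_rot: [3.142, 0.0, -0.242]
force: [-0.2, 0.1, 0.1]
gripper_width: 0.0436
(array([0.5548, 0.2701, 0.16  ]), array([ 136.7, -797.9,   78.7]), np.float64(-0.04329772569748828))
```

Run:
```python
import cv2
from h import *
for n in('top','scene'):
    im=cv2.imread(f'pics/{n}0.png');im=cv2.resize(im,None,fx=5,fy=5,interpolation=cv2.INTER_CUBIC)
    def L(P,c): cv2.polylines(im,[((proj(n,world(POSE,np.array(P)))+.5)*5).astype(int).reshape(-1,1,2)],True,c,1)
    L([[a*.075,b*.105,.054] for a,b in((1,1),(1,-1),(-1,-1),(-1,1))],(0,0,255))
    for y in(.06,0,-.06):
        for s in(1,-1): L([[s*.023,y-.016,.095],[s*.023,y+.016,.095]],(0,255,0))
    u=(proj(n,world(POSE,[0,0,.06]))[0]*5).astype(int)
    cv2.imwrite(f'pics/ov_{n}.png',im[u[1]-300:u[1]+300,u[0]-400:u[0]+400])
```

```text
(no output)
```

View pics/ov_top.png

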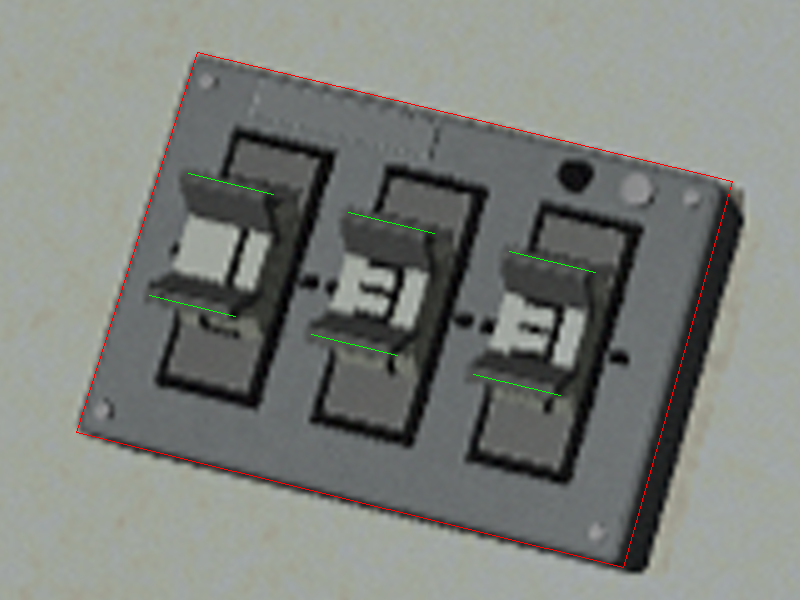

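View pics/ov_scene.png

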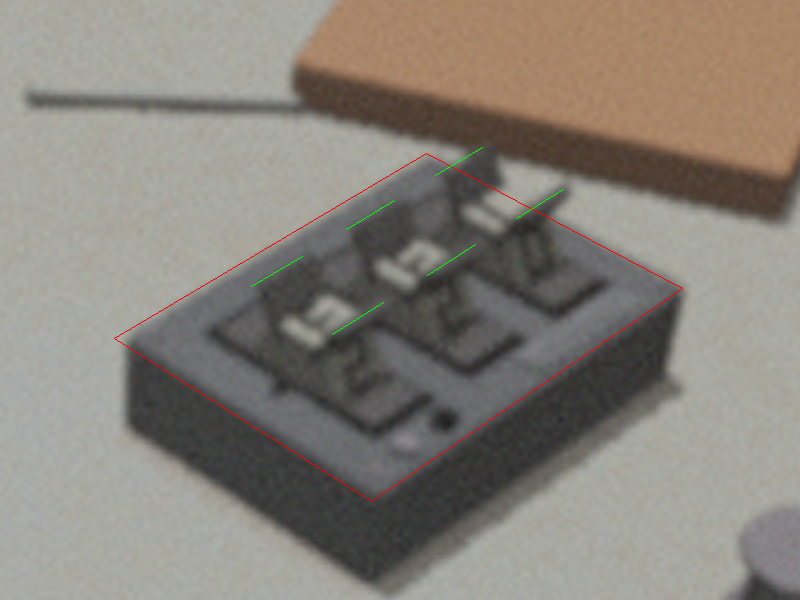

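The overlay matches within about 3 mm in both views, and the oblique view reads 3 on the middle wheel. Moving over at height.

```bash
python3 -m creep '[[[0,3,-16,0,0],[0,5,-30,0,0],[0,6,-34,0,0],[0,6,-34,0,0],[0,6,-34,0,0],[0,6,-34,0,0],[0,6,-34,0,0],[0,6,-34,0,0],[0,6,-34,0,0],[0,6,-34,0,0],[0,6,-34,0,0],[0,6,-34,0,0]]]'
python3 -m creep '[[[0,6,-34,0,0],[0,6,-34,0,0],[0,6,-34,0,0],[0,6,-34,0,0],[0,6,-34,0,0],[0,6,-34,0,0],[0,6,-34,0,0],[0,6,-34,0,0],[0,6,-34,0,0],[0,6,-34,0,0],[0,4,-20,0,0],[0,0,0,0,0]]]'
python3 -c "
from h import *
print(delta([-.045,0,.16]))"
```

```text
time: 1.98
eef_pos: [0.3881, -0.1109, 0.2389]
tcp_rot: [3.141, -0.001, -0.234]
force: [0.6, 0.1, -0.3]
gripper_width: 0.0003
time: 2.98
eef_pos: [0.5354, 0.2252, 0.238]
tcp_rot: [-3.141, 0.0, -0.231]
force: [-0.4, 0.4, -1.1]
gripper_width: 0.0002
(array([0.5548, 0.2701, 0.16  ]), array([  8.7, -48.1,  78. ]), np.float64(0.08561300611050902))
```

```bash
python3 -m creep '[[[0,3,-16,0,0.08],[0,3,-16,0,0],[0,2.7,-16,0,0],[0,0,0,20,0],[0,0,0,30,0],[0,0,0,20,0],[0,0,0,8,0],[0,0,0,0,0],[0,0,0,0,0]]]'
python3 - <<'E'
from h import *
from station import viewer
import cv2
print(delta([-.045,0,.16]))
for n in('top','scene'):
    im=viewer.camera(n)['img'][:,:,::-1];u=proj(n,world(POSE,[0,0,.08]))[0].astype(int)
    cv2.imwrite(f'pics/a_{n}.png',cv2.resize(im[u[1]-60:u[1]+60,u[0]-80:u[0]+80],None,fx=5,fy=5,interpolation=cv2.INTER_CUBIC))
E
```

```text
time: 3.73
eef_pos: [0.5552, 0.2664, 0.1618]
tcp_rot: [-3.141, -0.001, -0.244]
force: [0.2, -1.1, 1.4]
gripper_width: 0.0
(array([0.5548, 0.2701, 0.16  ]), array([-1.3, -3.5,  1.8]), np.float64(-0.06494267346143423))
```

View pics/a_scene.png

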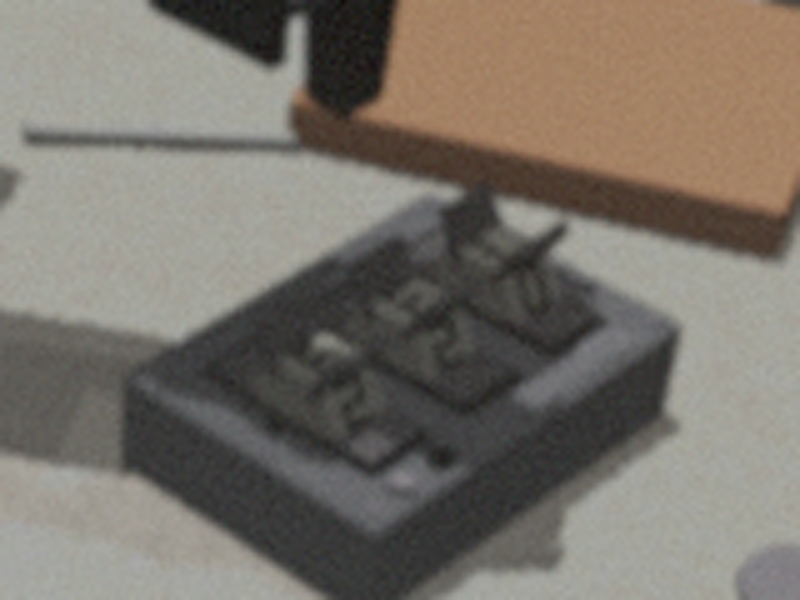

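View pics/a_top.png

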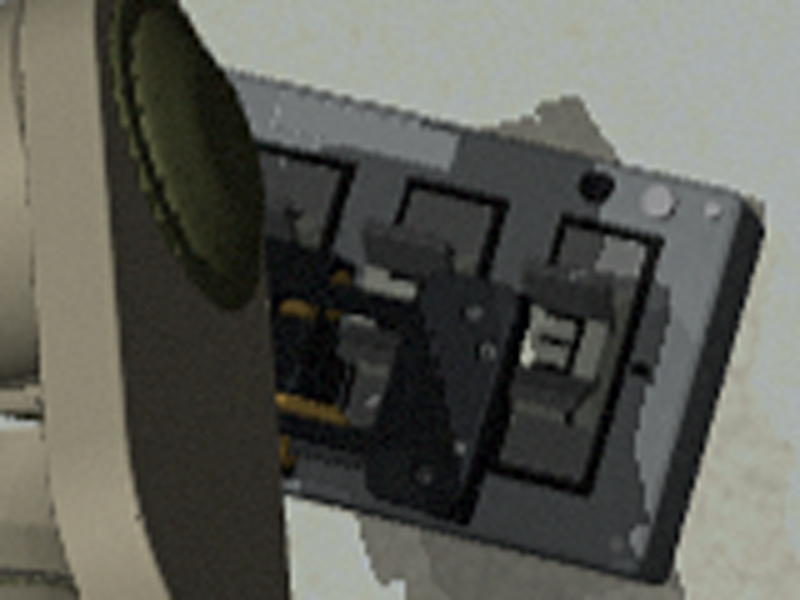

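```bash
python3 -m creep '[[[0,-1,-3.5,0,-0.06],[0,0,0,20,0],[0,0,0,20,0],[0,0,0,18,0],[0,0,0,8,0],[0,0,0,0,0],[0,0,0,0,0],[0,0,0,0,0]]]'
python3 -c "
from h import *
print(delta([-.042,0,.087]))"
```

```text
time: 4.5
eef_pos: [0.5554, 0.2706, 0.0963]
tcp_rot: [-3.14, -0.002, -0.24]
force: [-0.1, 0.5, 0.1]
gripper_width: 0.0003
(array([0.5577, 0.2694, 0.087 ]), array([2.5, 0.6, 9.3]), np.float64(-0.013019061564729728))
```

```bash
python3 -m creep '[[[0,0,0.5,5,0],[0,0,0,4.5,0],[0,0,0,0,0],[0,3,0,0,0],[0,3,0,0,0],[0,2,0,0,0],[0,2,0,0,0],[0,2,0,0,0],[0,2,0,0,0],[0,0,0,0,0]]]'
python3 -m creep '[[[0,2,0,0,0],[0,2,0,0,0],[0,2,0,0,0],[0,2,0,0,0],[0,2,0,0,0],[0,2,0,0,0],[0,2,0,0,0],[0,0,0,0,0],[0,0,0,0,0]]]'
python3 - <<'E'
from h import *
from station import viewer
import cv2
print(delta([-.0,0,.087]))
for n in('top','scene'):
    im=viewer.camera(n)['img'][:,:,::-1];u=proj(n,world(POSE,[0,0,.08]))[0].astype(int)
    cv2.imwrite(f'pics/b_{n}.png',cv2.resize(im[u[1]-60:u[1]+60,u[0]-80:u[0]+80],None,fx=5,fy=5,interpolation=cv2.INTER_CUBIC))
E
```

```text
time: 5.33
eef_pos: [0.5681, 0.2667, 0.0856]
tcp_rot: [-3.141, 0.001, -0.24]
force: [-2.7, 1.2, 2.3]
gripper_width: 0.0001
time: 6.08
eef_pos: [0.582, 0.263, 0.0851]
tcp_rot: [3.142, -0.0, -0.24]
force: [-0.5, 0.3, 0.3]
gripper_width: 0.0004
(array([0.5985, 0.2595, 0.087 ]), array([16.9, -0.5, -1.9]), np.float64(-0.01775501743346137))
```

View pics/b_scene.png

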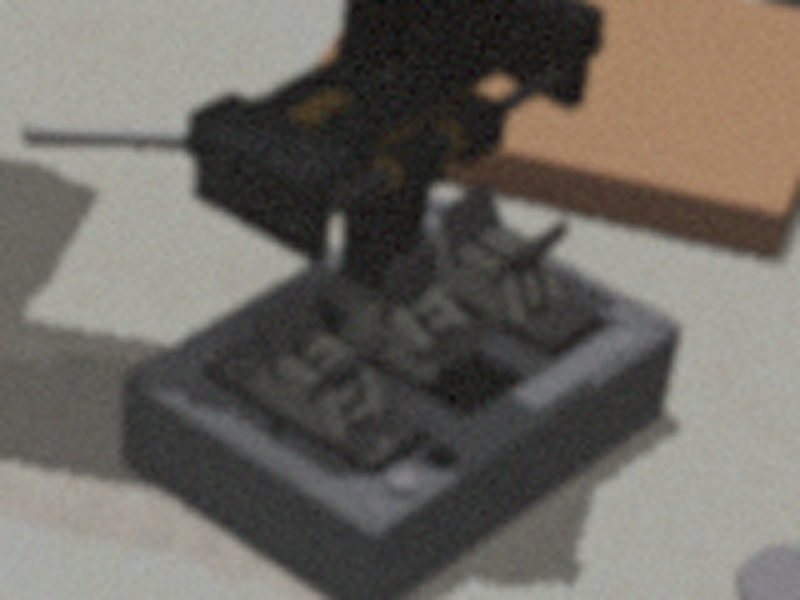

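View pics/b_top.png

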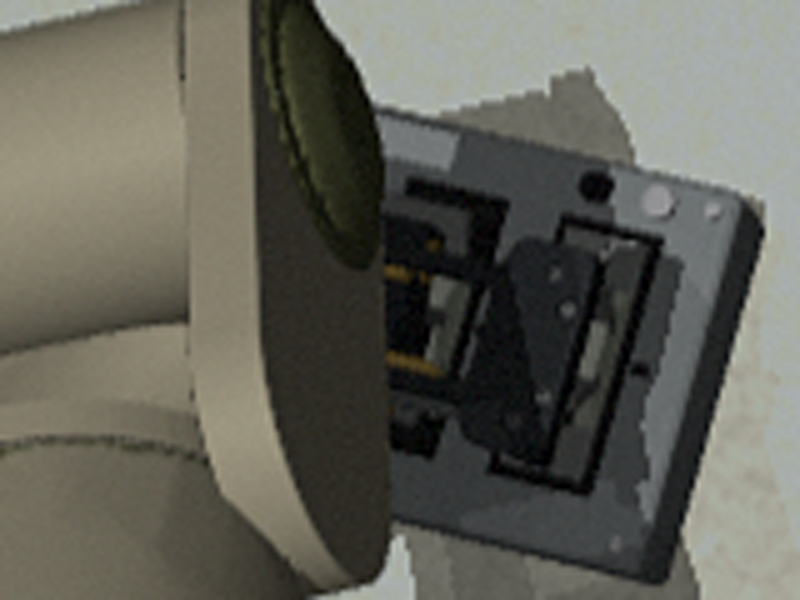

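The finger is behind the rib and the middle wheel is turning; the outer wheels haven't moved. I'll continue in small steps and look for the spring-over.

```bash
python3 -m creep '[[[0,2,0,-1,0],[0,2,0,-0.5,0],[0,2,0,0,0],[0,0,0,0,0],[0,0,0,0,0]]]'
python3 -m creep '[[[0,2,0,0,0],[0,0,0,0,0],[0,0,0,0,0]]]'
python3 -m creep '[[[0,2,0,0,0],[0,0,0,0,0],[0,0,0,0,0]]]'
python3 - <<'E'
from h import *
from station import viewer
import cv2
print(delta([-.0,0,.087]))
for n in('scene',):
    im=viewer.camera(n)['img'][:,:,::-1];u=proj(n,world(POSE,[0,0,.08]))[0].astype(int)
    cv2.imwrite(f'pics/c_{n}.png',cv2.resize(im[u[1]-60:u[1]+60,u[0]-80:u[0]+80],None,fx=5,fy=5,interpolation=cv2.INTER_CUBIC))
E
```

```text
time: 6.6
eef_pos: [0.5881, 0.2616, 0.0869]
tcp_rot: [-3.141, -0.001, -0.24]
force: [2.2, -1.4, 0.7]
gripper_width: 0.0006
time: 6.85
eef_pos: [0.5899, 0.2612, 0.0871]
tcp_rot: [-3.141, -0.001, -0.24]
force: [2.2, -0.7, 2.9]
gripper_width: 0.0001
time: 7.1
eef_pos: [0.5918, 0.2608, 0.0869]
tcp_rot: [-3.141, -0.001, -0.24]
force: [1.6, 0.1, 2.1]
gripper_width: 0.0004
(array([0.5985, 0.2595, 0.087 ]), array([ 6.9, -0.3, -0.1]), np.float64(-0.01631195766618922))
```

View pics/c_scene.png

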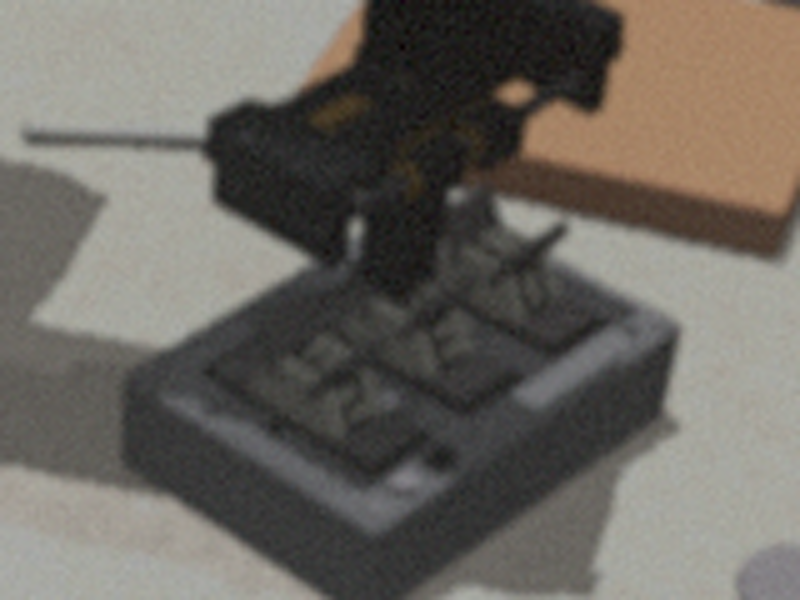

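The x force has changed sign, so the following rib now touches the finger's back. That means the wheel has sprung over. I'll ease forward and lift straight up.

```bash
python3 -m creep '[[[0,2,0,0,0],[0,2,0,0,0],[0,0,0,0,0],[0,0,0,0,0],[0,0,0,0,0]]]'
python3 -m creep '[[[0,0,0,-5,0],[0,0,0,-10,0],[0,0,0,-25,0],[0,0,0,-35,0],[0,-30,0,-30,0],[0,-40,0,-10,0],[0,-40,0,0,0],[0,-20,35,0,0],[0,0,40,0,0],[0,0,40,0,0],[0,0,40,0,0],[0,0,40,0,0]]]'
python3 -m creep '[[[0,0,40,0,0],[0,0,40,0,0],[0,0,0,0,0],[0,0,0,0,0]]]'
python3 - <<'E'
from h import *
from station import viewer
import cv2
for n in('top','scene'):
    im=np.mean([viewer.camera(n)['img'][:,:,::-1].astype(float) for _ in range(4)],0).astype('uint8');u=proj(n,world(POSE,[0,0,.08]))[0].astype(int)
    cv2.imwrite(f'pics/d_{n}.png',cv2.resize(im[u[1]-50:u[1]+50,u[0]-65:u[0]+65],None,fx=6,fy=6,interpolation=cv2.INTER_CUBIC))
E
```

```text
time: 7.57
eef_pos: [0.5951, 0.2599, 0.0863]
tcp_rot: [3.141, 0.001, -0.24]
force: [0.2, 0.3, -0.5]
gripper_width: 0.0002
time: 8.57
eef_pos: [0.4225, 0.0999, 0.2022]
tcp_rot: [-3.141, -0.002, -0.239]
force: [0.6, -0.6, -0.3]
gripper_width: 0.0007
time: 8.9
eef_pos: [0.4043, 0.0221, 0.2022]
tcp_rot: [-3.141, -0.002, -0.244]
force: [-0.2, 1.5, -0.6]
gripper_width: 0.0002
```

View pics/d_scene.png

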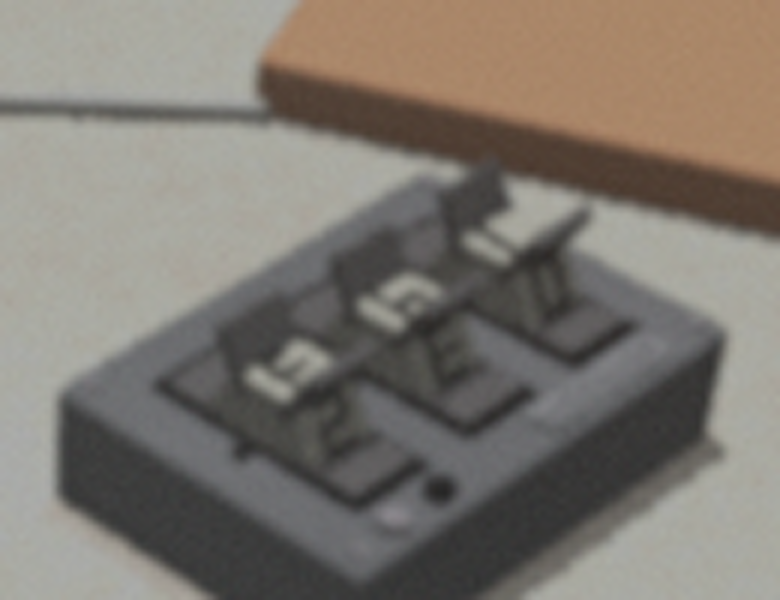

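View pics/d_top.png

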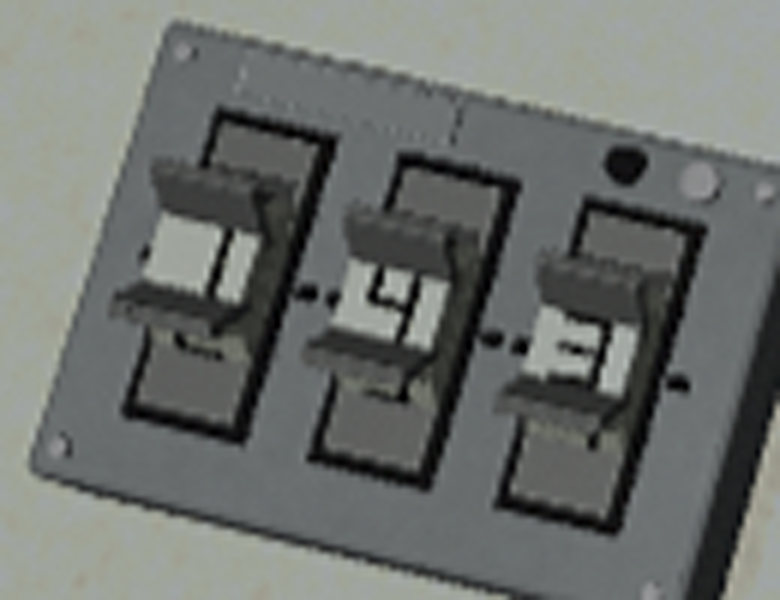

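The top view shows 1, 4, 3 from left to right, all seated, and the arm is clear of the timer.

```bash
python3 -c "
from station import r
print(r.get_state()['joint_vel'].round(3));print(r.finish_job())"
```

```text
[-0.011 -0.001  0.    -0.001 -0.001  0.   ]
the job is handed in; nothing more can be done
None
```

The preheater timer's middle wheel now has the 4 on top, one step up from the 3 it started on. I pushed its rib with the shut fingertip until it sprang over, then lifted the finger and moved it about 0.3 m away.

The last top view shows the wheels as 1, 4, 3 from left to right, all seated, so the two outer wheels still show their digits. No force reading went above about 4 N, though I only read it at the end of each move. The arm was at a standstill when I handed the job in, shortly after 9 s on the robot's clock.

The case outline I fitted from the two cameras disagreed by about 3 to 5 mm between views. That was within the clearance I had, and no check failed.

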